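# Pull-test the round-headed press-fit pin

### The job

Two press-fit pins sit in hubs on two spring pull gauges; test the one with the round head. Grip its head, pull it slowly straight up until the gauge's pointer bar stands midway between the two long black lines, keep it there for about a second to prove that the pin holds, then ease it back all the way down without letting it snap, and let go. Do not pull past the upper line, and leave the pin with the flat bar head alone.

Things in the scene. Friction and masses are not known exactly. Their poses are not given: they have to be found in the camera images.
- round_head: Round steel head of the pin to test: upright cylinder, 30 mm diameter, 34 mm tall. Origin at the centre of its underside, z up; at rest the underside is 112 mm, the top 146 mm above the bench. Below it 16 mm of 14 mm shank shows above the dark hub (hub top at 96 mm, 66 mm flange), bolted on the gauge's aluminium table (84 x 96 mm, top at 74 mm). The pin holds in the hub up to 22 N.
- round_table (a joint): Rise of the round-headed pin's gauge table (hub and pin ride on it), m: 0 at rest, up to 0.045. Weight 2.7 N and a 300 N/m spring pull it down: 25 mm takes about 10 N. A pointer bar on it rises over the white scale on the fixed grey housing's front: lower long line at 0.018, upper at 0.033, midway about 0.025. Let go while raised, it snaps down.
- round_pin (a joint): How far the round-headed pin has been drawn out of its hub, in m: 0 fully seated. It must stay seated.
- bar_head: The head of the other pin, to be left alone: a flat steel bar 46 mm long (its y), 14 mm thick (its x) and 34 mm tall, on an identical gauge at the same height. Origin at the centre of its underside, z up.
- bar_table (a joint): Rise of the table of the bar-headed pin's gauge, in m: 0 at rest, same spring.
Things that resemble listed ones, but are neither listed nor needed, are in the scene too. Leave any blue look-alike of the part that bears round_head alone.

How it is judged:
By the outcome, as a careful person would: the job done as asked, in the order asked, and still so for the second after the job is handed in, with the robot touching nothing.
It also fails if it takes over 35 s, if anything falls off the work surface, if the arm or the gripper's body presses on something with over 40 N, if the wrist force passes 120 N, or if a joint passes its speed limit or range.

### The arm

A 6-joint arm with a two-finger parallel gripper is mounted at the origin on a cart in front of the work surface, level with it; the furniture and walls round the work are solid. World frame = base frame: x ahead of the robot, y to its left, z up, the work surface at z = 0. Lengths are in m, angles in rad, forces in N, time in s.
With the tool pointing down it reaches from about 0.25 to 0.725 m from the base axis. Payload 4 kg.
Tool frame: the origin (TCP) lies between the finger pads; the fingertips stand 11 mm ahead of it and the grasp point (between the pads) lies 8 mm behind it (bot.tip_extent is the distance from the TCP to the fingertips, in m); z points along the fingers, y is the line along which they close (so a half turn about z gives the same grasp; the last joint's range is limited). The gripper opens to 85 mm and grips with 20 to 120 N. Pads are 22 mm wide; open, the fingers measure 114 mm over their backs; the gripper's body (76 mm by 85 mm) begins 54 mm behind the grasp point. The pads swing forward as they close: fully open they stand 13 mm farther back than shut.
Start: joints at [-1.128, 0.241, 0.005, 1.335, 0, 1.571], TCP at [0.214, -0.452, 0.242] pointing down, gripper open.
Joint ranges: [-2.72, 2.72], [-1.05, 1.87], [-1.09, 1.28], [-1.99, 2.15], [-1.42, 1.44], [-3.14, 3.14]. Speed limits (rad/s): [2.79, 2.79, 3.14, 3.14, 3.14, 3.14].

### API

Orientations are given as a unit quaternion [x, y, z, w].
In Python, from workcell import bot gives the robot as it stands. The module is installed in compiled form; this text tells all that it offers.
- The arm moves only by the tool drive_tool, never from a script. Its argument "rows" is a list of rows, each an object of numbers: "dx", "dy", "dz": the shift along the tool's x, y, z in units of 50 mm (1.0 is 50 mm); "wx", "wy", "wz": the turn, a rotation vector about the tool's x, y, z in units of 5 degrees (1.0 is 5 degrees); "hand": the finger opening in mm, from 0 to 85.4. A call has 1 to 20 rows; each row is the pose to reach, as a shift and turn from the pose commanded when the call began, along the tool's axes at that moment; what a row does not reach only later rows make up. A row lasts 1/10 s, in which the tool goes at most 50 mm and 8.59 degrees, less where a joint would pass 70% of its speed; a pose out of reach is approached as far as the arm can. A call with a gripper value outside its range is refused whole. The fingers move at their own pace and stop on an object; the grip force is fixed at half the most. Time passes only in rows, so rows that repeat a pose let the fingers close. It gives the time, the measured TCP pose, the force, the opening and the grip force at its end, in the units of the state.
- bot.get_obs(): the state, without advancing time (a new reading comes with each control period).
- bot.camera(name): name is "scene" or "side" or "wrist"; returns the picture (420x560x3 uint8, red, green, blue); there is no depth.
- bot.get_calibration(name): a dict with "vfov" (degrees; the focal length in pixels is half the picture's height over the tangent of half this angle, whatever the lens; pixels are square), "cx", "cy" (the principal point, pixels), "origin" and "rotation" of the camera in the world; the wrist camera has in their place "mount" (4x4, takes a point from camera to tool coordinates, whose origin is the TCP and whose axes are the flange's). Camera axes: x right, y up, looking along -z (the intrinsics and any distortion apply to the point x, -y, -z); pixel columns grow to the right and rows downward; lengths in m; the calibration is good to about 2 mm. A picture is of the moment at which its call begins: read the wrist's pose just before it. get_calibration takes no time and is no camera call.
- bot.job_done(): hands the job in; it is judged then, once.
Trained networks look in the newest picture that a camera, given by its name, has taken for a name from the list of things; names that differ only in an ending like _2 or _b are one class to them, and where a whole thing is asked for, a point or a joint stands for the part that bears it (a point fixed in the world has none). Each returns a list of dicts, best first, with "score" (0 to 1); they miss things now and then, are a little off and sometimes report something else, mostly with a low value. They report only what shows in the picture. A call takes as long as a camera call. They do not tell look-alikes from the thing itself.
- bot.look_for(camera, thing): "extent" ([centre column, centre row, width, height] in pixels, round what is visible of it).
- bot.outline_of(camera, thing): "region" (420x560 bool, what is visible of it) and "extent" ([centre column, centre row, width, height] in pixels, round what is visible of it).
The state is a dict: "clock": time; "joint_pos": joint angles; "joint_vel": joint speeds; "tau": joint torques, N m; "eef_pos": TCP position; "tool_rot": TCP orientation; "ft_force": force on the tool from outside, world axes, zero at the start; "ft_torque": the same for the moment, N m; "grip_width": finger opening in m; "grasp_force": force on a finger pad.
Only numpy, scipy, OpenCV 4.12 (cv2) and the standard library are available. Lean on these libraries where they do the work, as an engineer would, in place of code of your own. Each camera call takes 0.05 s, during which the arm holds its last target. There are 200 camera calls.

## Working session

There is one attempt and no reset: what is moved stays moved. The work goes in short steps, Python scripts to look and compute and a tool call to move; the robot and the scene stay as the last step left them, time stands still between calls to the robot, and variables do not carry over. Pictures are saved under pics/ and viewed, at most 10 in all, crops included, and the job is handed in when it is done.

Besides the shell and the picture viewer there is one more tool, called after ">>>" as a command line: name --argument value ..., lists and objects as JSON in quotes. drive_tool: Moves the arm, as the interface text tells. Its arguments: {"type":"object","properties":{"rows":{"type":"array","items":{"type":"object","properties":{"dx":{"type":"number"},"dy":{"type":"number"},"dz":{"type":"number"},"wx":{"type":"number"},"wy":{"type":"number"},"wz":{"type":"number"},"hand":{"type":"number"}}}}},"required":["rows"]}

```bash
mkdir -p pics; cat > h.py <<'E'
import numpy as np, cv2
from workcell import bot
from scipy.spatial.transform import Rotation as R
def cam(n):
    c=bot.get_calibration(n); 
    if 'mount' in c:
        o=bot.get_obs(); T=np.eye(4); T[:3,:3]=R.from_quat(o['tool_rot']).as_matrix(); T[:3,3]=o['eef_pos']
        M=T@np.array(c['mount']); return c,M[:3,3],M[:3,:3]
    return c,np.array(c['origin']),np.array(c['rotation'])
def ray(n,u,v,z,C=None):
    c,o,r=C or cam(n); f=210/np.tan(np.radians(c['vfov'])/2)
    K=np.array([[f,0,c['cx']],[0,f,c['cy']],[0,0,1.]])
    d=np.array(c.get('distortion',c.get('dist',np.zeros(5))),float).ravel()
    x,y=cv2.undistortPoints(np.array([[[u,v]]],float),K,d)[0,0]
    w=r@np.array([x,-y,-1.]); return o+w*(z-o[2])/w[2]
E
python3 - <<'E'
from h import *
ims=[]
for n in ['scene','side']:
    im=bot.camera(n); cv2.imwrite(f'pics/{n}0.png',im[:,:,::-1])
    c=bot.get_calibration(n); print(n,{k:np.round(v,3).tolist() if not isinstance(v,str) else v for k,v in c.items()})
    for t in ['round_head','bar_head','round_table']:
        for d in bot.look_for(n,t)[:4]: 
            e=d['extent']; print(t,round(d['score'],2),np.round(e,1),ray(n,e[0],e[1],.129).round(3))
o=bot.get_obs(); print(o['clock'],o['tool_rot'],o['eef_pos'],bot.get_calibration('wrist'))
E
```

```text
scene {'vfov': 54.038, 'cx': 277.539, 'cy': 213.076, 'origin': [0.079, 0.802, 0.606], 'rotation': [-0.131, 0.476, 0.837, -0.237]}Traceback (most recent call last):
  File "<stdin>", line 8, in <module>
  File "h.py", line 15, in ray
    w=r@np.array([x,-y,-1.]); return o+w*(z-o[2])/w[2]
      ~^~~~~~~~~~~~~~~~~~~~~
ValueError: matmul: Input operand 1 has a mismatch in its core dimension 0, with gufunc signature (n?,k),(k,m?)->(n?,m?) (size 3 is different from 4)
```

View pics/scene0.png

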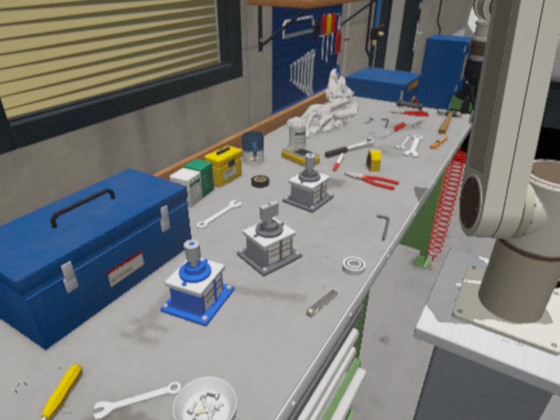

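The scene picture shows three gauges: a blue round-headed look-alike at (192,255), the grey bar-headed one at (268,213), and the grey round-headed one at (310,163). The last one fits the description.

```bash
sed -i "s/np.array(c\['rotation'\])$/R.from_quat(c['rotation']).as_matrix()/" h.py
python3 - <<'E'
from h import *
for n in ['scene','side']:
    im=bot.camera(n); cv2.imwrite(f'pics/{n}1.png',im[:,:,::-1])
    for t in ['round_head','bar_head','round_table']:
        for d in bot.look_for(n,t)[:4]: 
            e=d['extent']; print(n,t,round(d['score'],2),np.round(e,1),ray(n,e[0],e[1],.129).round(3))
o=bot.get_obs(); print(o['clock'],o['tool_rot'],o['eef_pos'],bot.get_calibration('wrist'),bot.get_calibration('side'))
E
```

```text
scene round_head 0.52 [192.4 252.6  18.8  22.2] [0.555 0.333 0.129]
scene round_head 0.46 [308.4 161.5  11.5  13.6] [ 0.569 -0.177  0.129]
scene bar_head 0.51 [269.2 210.3  19.5  18.5] [0.516 0.116 0.129]
scene round_table 0.89 [309.2 171.9  45.   35.6] [ 0.534 -0.116  0.129]
scene round_table 0.83 [190.8 273.1  57.2  66.3] [0.516 0.382 0.129]
side round_head 0.79 [246.9 282.1  17.4  21.2] [0.557 0.327 0.129]
side round_head 0.69 [293.8 153.8   9.8  14.8] [ 0.563 -0.176  0.129]
side bar_head 0.72 [295.1 214.9  17.1  23.9] [0.513 0.118 0.129]
side round_table 0.93 [291.4 163.7  35.1  37.5] [ 0.56  -0.115  0.129]
side round_table 0.78 [246.8 303.2  54.7  69.6] [0.546 0.371 0.129]
0.5 [ 9.75590197e-01  2.19599099e-01 -9.87241567e-06 -6.22514527e-05] [ 0.21422263 -0.45174772  0.2422606 ] {'vfov': 65.64993503268217, 'cx': 287.98733625776055, 'cy': 204.90819867467235, 'mount': array([[-1.09933325e-03,  9.63538884e-01,  2.67566084e-01,
         6.75721800e-02],
       [ 9.99998963e-01,  8.10378587e-04,  1.19036325e-03,
         1.32281256e-05],
       [ 9.30131456e-04,  2.67567116e-01, -9.63538776e-01,
        -1.31248326e-01],
       [ 0.00000000e+00,  0.00000000e+00,  0.00000000e+00,
         1.00000000e+00]])} {'vfov': 57.37711529459927, 'cx': 280.1266246471327, 'cy': 212.0894155523707, 'origin': array([0.43146327, 0.76046076, 0.54924138]), 'rotation': array([-0.03455472,  0.47856899,  0.87286521, -0.08879201])}
```

View pics/side1.png

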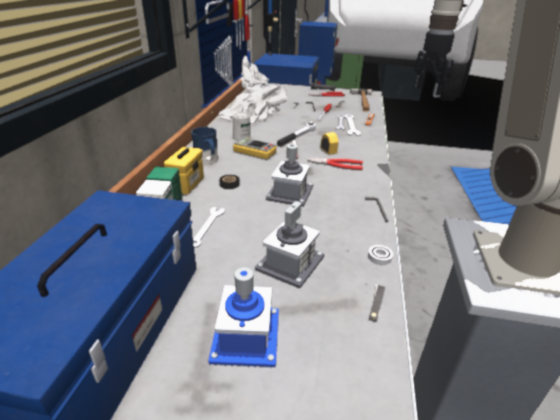

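>>> drive_tool --rows '[{"dx":1,"dy":-0.22,"dz":-0.3,"hand":85},{"dx":2,"dy":-0.45,"dz":-0.3},{"dx":3,"dy":-0.67,"dz":-0.3},{"dx":4,"dy":-0.89,"dz":-0.3},{"dx":5,"dy":-1.12,"dz":-0.3},{"dx":5.8,"dy":-1.3,"dz":-0.3},{"dx":6.6,"dy":-1.48,"dz":-0.2},{"dx":7.4,"dy":-1.65,"dz":-0.1},{"dx":8.1,"dy":-1.81},{"dx":8.5,"dy":-1.9},{"dx":8.72,"dy":-1.95},{"dx":8.72,"dy":-1.95},{"dx":8.72,"dy":-1.95},{"dx":8.72,"dy":-1.95}]'

```text
invalid input at $.rows[0]: expected keys dx, dy, dz, wx, wy, wz, hand
```

```bash
python3 - <<'E'
from h import *
o=bot.get_obs(); print(o['clock'],o['tool_rot'],o['eef_pos'],o['ft_force'],o['grip_width'])
C=cam('wrist'); im=bot.camera('wrist'); cv2.imwrite('pics/w1.png',im[:,:,::-1])
for d in bot.outline_of('wrist','round_head')[:3]:
    e=d['extent']; print(round(d['score'],2),np.round(e,1),[ray('wrist',e[0],e[1],z,C).round(4) for z in (.129,.146)])
E
```

```text
0.5 [ 9.75590197e-01  2.19599099e-01 -9.87241567e-06 -6.22514527e-05] [ 0.21422263 -0.45174772  0.2422606 ] [0.29032794 1.00731438 0.09527534] 0.08531443113346764
```

View pics/w1.png

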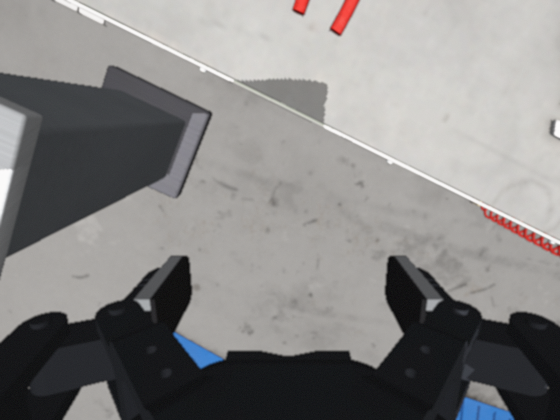

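The move was refused because every key is required. The wrist picture only shows the floor and the bench edge, so I'll resend the move.

>>> drive_tool --rows '[{"dx":1,"dy":-0.22,"dz":-0.3,"wx":0,"wy":0,"wz":0,"hand":85},{"dx":2,"dy":-0.45,"dz":-0.3,"wx":0,"wy":0,"wz":0,"hand":85},{"dx":3,"dy":-0.67,"dz":-0.3,"wx":0,"wy":0,"wz":0,"hand":85},{"dx":4,"dy":-0.89,"dz":-0.3,"wx":0,"wy":0,"wz":0,"hand":85},{"dx":5,"dy":-1.12,"dz":-0.3,"wx":0,"wy":0,"wz":0,"hand":85},{"dx":5.8,"dy":-1.3,"dz":-0.3,"wx":0,"wy":0,"wz":0,"hand":85},{"dx":6.6,"dy":-1.48,"dz":-0.2,"wx":0,"wy":0,"wz":0,"hand":85},{"dx":7.4,"dy":-1.65,"dz":-0.1,"wx":0,"wy":0,"wz":0,"hand":85},{"dx":8.1,"dy":-1.81,"dz":0,"wx":0,"wy":0,"wz":0,"hand":85},{"dx":8.5,"dy":-1.9,"dz":0,"wx":0,"wy":0,"wz":0,"hand":85},{"dx":8.72,"dy":-1.95,"dz":0,"wx":0,"wy":0,"wz":0,"hand":85},{"dx":8.72,"dy":-1.95,"dz":0,"wx":0,"wy":0,"wz":0,"hand":85},{"dx":8.72,"dy":-1.95,"dz":0,"wx":0,"wy":0,"wz":0,"hand":85},{"dx":8.72,"dy":-1.95,"dz":0,"wx":0,"wy":0,"wz":0,"hand":85}]'

```text
clock: 2.0
eef_pos: [0.5656, -0.1779, 0.2427]
tool_rot: [0.976, 0.219, -0.0, 0.0]
ft_force: [-0.4, -0.3, -0.3]
grip_width: 0.0854
grasp_force: 0.0
```

```bash
python3 - <<'E'
from h import *
o=bot.get_obs(); print(o['clock'],o['tool_rot'],o['eef_pos'],o['ft_force'],o['grip_width'])
C=cam('wrist'); im=bot.camera('wrist'); cv2.imwrite('pics/w2.png',im[:,:,::-1])
for d in bot.outline_of('wrist','round_head')[:3]:
    e=d['extent']; print(round(d['score'],2),np.round(e,1),[ray('wrist',e[0],e[1],z,C).round(4) for z in (.129,.146)])
E
```

```text
2.0 [ 9.75770893e-01  2.18794734e-01 -4.84040637e-05  1.64500245e-04] [ 0.5655599  -0.17788664  0.24266762] [-0.35883892 -0.26183086 -0.26431424] 0.08535880934321305
0.88 [300.4 203.5  37.6  44.8] [array([ 0.5702, -0.1861,  0.129 ]), array([ 0.5741, -0.1835,  0.146 ])]
```

View pics/w2.png

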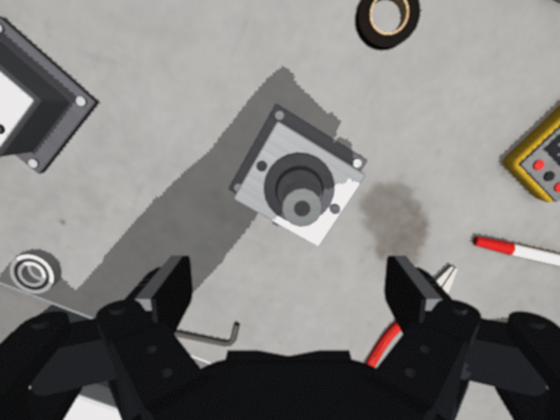

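The wrist picture shows the grey gauge below the hand. It has a round head with its top centre at about (303,207), a dark hub and an aluminium table. The candidates in the side view are the blue round one (247,282), the grey bar one (295,215) and this grey round one (294,154). Only this last one is both round and not blue, and I'll confirm it in a crop.

```bash
python3 - <<'E'
from h import *
im=cv2.imread('pics/w2.png'); cv2.imwrite('pics/w2c.png',cv2.resize(im[90:260,210:390],None,fx=3.3,fy=3.3,interpolation=cv2.INTER_CUBIC))
o=bot.get_obs();r=R.from_quat(o['tool_rot']).as_matrix()
for u,v in [(303,207)]:
    p=ray('wrist',u,v,.146); print(p,'tool shift',r.T@(p-o['eef_pos'])/.05)
E
```

```text
[ 0.57266954 -0.18638758  0.146     ] tool shift [0.05344831 0.21320975 1.93473228]
```

View pics/w2c.png

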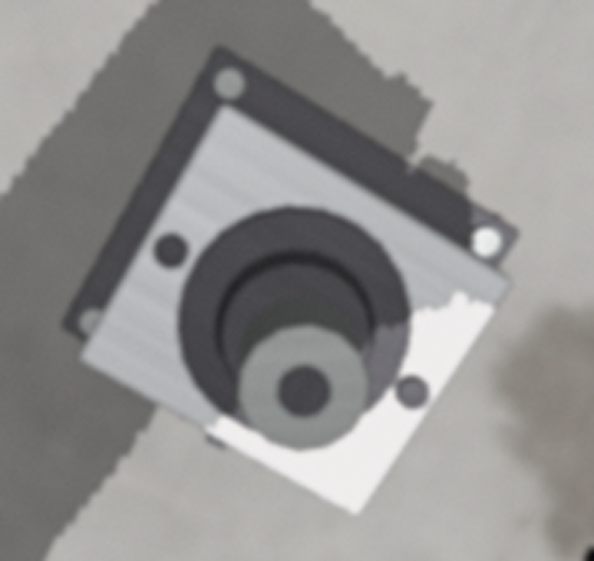

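>>> drive_tool --rows '[{"dx":0.05,"dy":0.2,"dz":0.5,"wx":0,"wy":0,"wz":0,"hand":60},{"dx":0.05,"dy":0.2,"dz":1.0,"wx":0,"wy":0,"wz":0,"hand":60},{"dx":0.05,"dy":0.2,"dz":1.3,"wx":0,"wy":0,"wz":0,"hand":60},{"dx":0.05,"dy":0.2,"dz":1.3,"wx":0,"wy":0,"wz":0,"hand":60},{"dx":0.05,"dy":0.2,"dz":1.3,"wx":0,"wy":0,"wz":0,"hand":60}]'

```text
clock: 2.6
eef_pos: [0.5727, -0.1854, 0.1778]
tool_rot: [0.976, 0.219, 0.0, 0.0]
ft_force: [0.3, -0.4, 0.6]
grip_width: 0.06
grasp_force: 0.0
```

```bash
python3 - <<'E'
from h import *
o=bot.get_obs();r=R.from_quat(o['tool_rot']).as_matrix(); print(o['eef_pos'],o['grip_width'])
C=cam('wrist'); im=bot.camera('wrist'); cv2.imwrite('pics/w3.png',im[:,:,::-1])
for d in bot.outline_of('wrist','round_head')[:1]:
    e=d['extent']; print(e)
# bottom of the region is the lower rim of the top circle
    ys,xs=np.nonzero(d['region']); w=xs.max()-xs.min()
    f=210/np.tan(np.radians(C[0]['vfov'])/2)
    u,v=(xs.min()+xs.max())/2, ys.max()-w/2; p=ray('wrist',u,v,.146,C); print(w,u,v,p,r.T@(p-o['eef_pos'])/.05)
E
```

```text
[ 0.57268858 -0.18536673  0.17781963] 0.0599784420325302
[287.8, 238.9, 54.9, 62.1]
54 288.0 243.0 [ 0.57355112 -0.18473574  0.146     ] [ 0.02094797 -0.0040946   0.63639358]
```

View pics/w3.png

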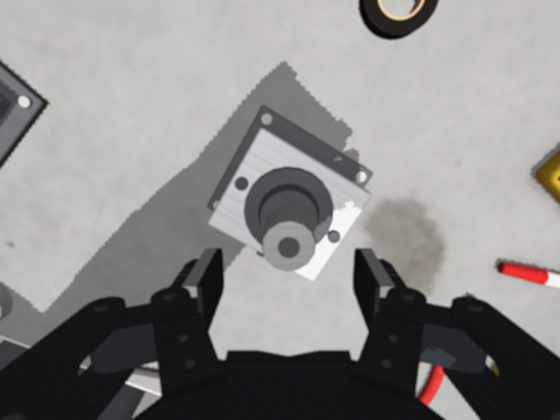

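The picture shows the round head at (289,246), centred between the fingertips at columns 222 and 358. I'll go down and grip it.

>>> drive_tool --rows '[{"dx":0,"dy":0,"dz":0.4,"wx":0,"wy":0,"wz":0,"hand":60},{"dx":0,"dy":0,"dz":0.8,"wx":0,"wy":0,"wz":0,"hand":60},{"dx":0,"dy":0,"dz":1.0,"wx":0,"wy":0,"wz":0,"hand":55},{"dx":0,"dy":0,"dz":1.1,"wx":0,"wy":0,"wz":0,"hand":50},{"dx":0,"dy":0,"dz":1.1,"wx":0,"wy":0,"wz":0,"hand":44},{"dx":0,"dy":0,"dz":1.1,"wx":0,"wy":0,"wz":0,"hand":40},{"dx":0,"dy":0,"dz":1.1,"wx":0,"wy":0,"wz":0,"hand":36},{"dx":0,"dy":0,"dz":1.1,"wx":0,"wy":0,"wz":0,"hand":33},{"dx":0,"dy":0,"dz":1.1,"wx":0,"wy":0,"wz":0,"hand":30},{"dx":0,"dy":0,"dz":1.1,"wx":0,"wy":0,"wz":0,"hand":25},{"dx":0,"dy":0,"dz":1.1,"wx":0,"wy":0,"wz":0,"hand":20},{"dx":0,"dy":0,"dz":1.1,"wx":0,"wy":0,"wz":0,"hand":20},{"dx":0,"dy":0,"dz":1.1,"wx":0,"wy":0,"wz":0,"hand":20}]'

```text
clock: 4.0
eef_pos: [0.5735, -0.1851, 0.1232]
tool_rot: [0.976, 0.22, 0.001, 0.001]
ft_force: [-0.8, -0.8, 5.6]
grip_width: 0.0288
grasp_force: 59.8
```

>>> drive_tool --rows '[{"dx":0,"dy":0,"dz":-0.02,"wx":0,"wy":0,"wz":0,"hand":20},{"dx":0,"dy":0,"dz":-0.04,"wx":0,"wy":0,"wz":0,"hand":20},{"dx":0,"dy":0,"dz":-0.06,"wx":0,"wy":0,"wz":0,"hand":20},{"dx":0,"dy":0,"dz":-0.08,"wx":0,"wy":0,"wz":0,"hand":20},{"dx":0,"dy":0,"dz":-0.1,"wx":0,"wy":0,"wz":0,"hand":20},{"dx":0,"dy":0,"dz":-0.12,"wx":0,"wy":0,"wz":0,"hand":20},{"dx":0,"dy":0,"dz":-0.14,"wx":0,"wy":0,"wz":0,"hand":20},{"dx":0,"dy":0,"dz":-0.16,"wx":0,"wy":0,"wz":0,"hand":20},{"dx":0,"dy":0,"dz":-0.18,"wx":0,"wy":0,"wz":0,"hand":20},{"dx":0,"dy":0,"dz":-0.2,"wx":0,"wy":0,"wz":0,"hand":20},{"dx":0,"dy":0,"dz":-0.2,"wx":0,"wy":0,"wz":0,"hand":20}]'

```text
clock: 5.1
eef_pos: [0.5733, -0.1851, 0.1319]
tool_rot: [0.976, 0.22, 0.0, 0.0]
ft_force: [4.9, -3.0, -5.7]
grip_width: 0.0289
grasp_force: 59.4
```

>>> drive_tool --rows '[{"dx":0,"dy":0,"dz":-0.02,"wx":0,"wy":0,"wz":0,"hand":20},{"dx":0,"dy":0,"dz":-0.04,"wx":0,"wy":0,"wz":0,"hand":20},{"dx":0,"dy":0,"dz":-0.06,"wx":0,"wy":0,"wz":0,"hand":20},{"dx":0,"dy":0,"dz":-0.08,"wx":0,"wy":0,"wz":0,"hand":20},{"dx":0,"dy":0,"dz":-0.1,"wx":0,"wy":0,"wz":0,"hand":20},{"dx":0,"dy":0,"dz":-0.12,"wx":0,"wy":0,"wz":0,"hand":20},{"dx":0,"dy":0,"dz":-0.14,"wx":0,"wy":0,"wz":0,"hand":20},{"dx":0,"dy":0,"dz":-0.16,"wx":0,"wy":0,"wz":0,"hand":20},{"dx":0,"dy":0,"dz":-0.18,"wx":0,"wy":0,"wz":0,"hand":20},{"dx":0,"dy":0,"dz":-0.2,"wx":0,"wy":0,"wz":0,"hand":20},{"dx":0,"dy":0,"dz":-0.22,"wx":0,"wy":0,"wz":0,"hand":20},{"dx":0,"dy":0,"dz":-0.24,"wx":0,"wy":0,"wz":0,"hand":20},{"dx":0,"dy":0,"dz":-0.26,"wx":0,"wy":0,"wz":0,"hand":20},{"dx":0,"dy":0,"dz":-0.28,"wx":0,"wy":0,"wz":0,"hand":20},{"dx":0,"dy":0,"dz":-0.3,"wx":0,"wy":0,"wz":0,"hand":20},{"dx":0,"dy":0,"dz":-0.32,"wx":0,"wy":0,"wz":0,"hand":20},{"dx":0,"dy":0,"dz":-0.33,"wx":0,"wy":0,"wz":0,"hand":20},{"dx":0,"dy":0,"dz":-0.33,"wx":0,"wy":0,"wz":0,"hand":20}]'

```text
clock: 6.9
eef_pos: [0.5733, -0.1852, 0.1473]
tool_rot: [0.976, 0.22, -0.0, 0.0]
ft_force: [6.8, -3.8, -9.9]
grip_width: 0.0283
grasp_force: 59.7
```

```bash
python3 - <<'E'
from h import *
o=bot.get_obs(); print(o['clock'],o['eef_pos'],o['ft_force'])
out=[]
a=cv2.imread('pics/side1.png')[125:215,250:340]
b=bot.camera('side')[125:215,250:340,::-1]
c=cv2.imread('pics/scene1.png')[135:225,270:360]
d=bot.camera('scene')[135:225,270:360,::-1]
rz=lambda x:cv2.resize(x,(290,290),interpolation=cv2.INTER_CUBIC)
cv2.imwrite('pics/cmp.png',np.vstack([np.hstack([rz(a),rz(b)]),np.hstack([rz(c),rz(d)])]))
E
```

```text
6.9 [ 0.57330069 -0.18515199  0.1472779 ] [ 6.82838583 -3.83666628 -9.86115597]
```

View pics/cmp.png

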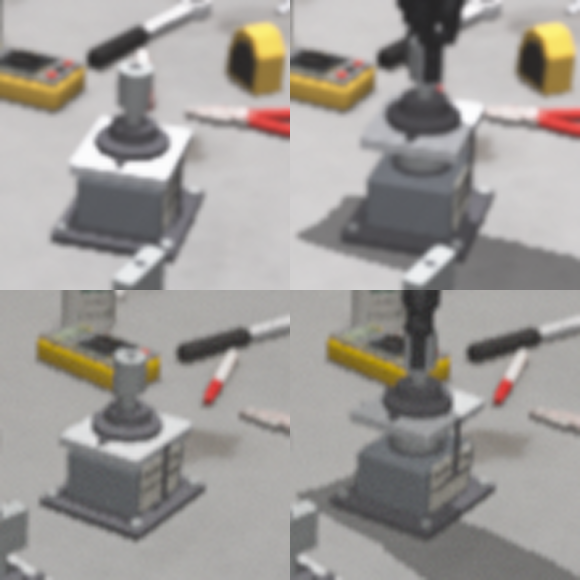

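The table has risen about 24 mm by both height and force, and the hub went up with the head, so the pin is seated. The housing and scale are visible at the lower right of the crop. I'll hold here for about 1.3 s.

>>> drive_tool --rows '[{"dx":0,"dy":0,"dz":-0.015,"wx":0,"wy":0,"wz":0,"hand":20},{"dx":0,"dy":0,"dz":-0.015,"wx":0,"wy":0,"wz":0,"hand":20},{"dx":0,"dy":0,"dz":-0.015,"wx":0,"wy":0,"wz":0,"hand":20},{"dx":0,"dy":0,"dz":-0.015,"wx":0,"wy":0,"wz":0,"hand":20},{"dx":0,"dy":0,"dz":-0.015,"wx":0,"wy":0,"wz":0,"hand":20},{"dx":0,"dy":0,"dz":-0.015,"wx":0,"wy":0,"wz":0,"hand":20},{"dx":0,"dy":0,"dz":-0.015,"wx":0,"wy":0,"wz":0,"hand":20},{"dx":0,"dy":0,"dz":-0.015,"wx":0,"wy":0,"wz":0,"hand":20},{"dx":0,"dy":0,"dz":-0.015,"wx":0,"wy":0,"wz":0,"hand":20},{"dx":0,"dy":0,"dz":-0.015,"wx":0,"wy":0,"wz":0,"hand":20},{"dx":0,"dy":0,"dz":-0.015,"wx":0,"wy":0,"wz":0,"hand":20},{"dx":0,"dy":0,"dz":-0.015,"wx":0,"wy":0,"wz":0,"hand":20},{"dx":0,"dy":0,"dz":-0.015,"wx":0,"wy":0,"wz":0,"hand":20}]'

```text
clock: 8.3
eef_pos: [0.5733, -0.1851, 0.1479]
tool_rot: [0.976, 0.22, -0.0, 0.0]
ft_force: [6.4, -2.9, -10.8]
grip_width: 0.0281
grasp_force: 59.8
```

>>> drive_tool --rows '[{"dx":0,"dy":0,"dz":0.03,"wx":0,"wy":0,"wz":0,"hand":20},{"dx":0,"dy":0,"dz":0.06,"wx":0,"wy":0,"wz":0,"hand":20},{"dx":0,"dy":0,"dz":0.09,"wx":0,"wy":0,"wz":0,"hand":20},{"dx":0,"dy":0,"dz":0.12,"wx":0,"wy":0,"wz":0,"hand":20},{"dx":0,"dy":0,"dz":0.15,"wx":0,"wy":0,"wz":0,"hand":20},{"dx":0,"dy":0,"dz":0.18,"wx":0,"wy":0,"wz":0,"hand":20},{"dx":0,"dy":0,"dz":0.21,"wx":0,"wy":0,"wz":0,"hand":20},{"dx":0,"dy":0,"dz":0.24,"wx":0,"wy":0,"wz":0,"hand":20},{"dx":0,"dy":0,"dz":0.27,"wx":0,"wy":0,"wz":0,"hand":20},{"dx":0,"dy":0,"dz":0.3,"wx":0,"wy":0,"wz":0,"hand":20},{"dx":0,"dy":0,"dz":0.33,"wx":0,"wy":0,"wz":0,"hand":20},{"dx":0,"dy":0,"dz":0.36,"wx":0,"wy":0,"wz":0,"hand":20},{"dx":0,"dy":0,"dz":0.39,"wx":0,"wy":0,"wz":0,"hand":20},{"dx":0,"dy":0,"dz":0.42,"wx":0,"wy":0,"wz":0,"hand":20},{"dx":0,"dy":0,"dz":0.44,"wx":0,"wy":0,"wz":0,"hand":20},{"dx":0,"dy":0,"dz":0.46,"wx":0,"wy":0,"wz":0,"hand":20},{"dx":0,"dy":0,"dz":0.48,"wx":0,"wy":0,"wz":0,"hand":20},{"dx":0,"dy":0,"dz":0.5,"wx":0,"wy":0,"wz":0,"hand":20},{"dx":0,"dy":0,"dz":0.51,"wx":0,"wy":0,"wz":0,"hand":20},{"dx":0,"dy":0,"dz":0.51,"wx":0,"wy":0,"wz":0,"hand":20}]'

```text
clock: 10.3
eef_pos: [0.5734, -0.1851, 0.124]
tool_rot: [0.976, 0.22, 0.0, 0.0]
ft_force: [3.6, -3.6, -1.7]
grip_width: 0.0285
grasp_force: 60.5
```

>>> drive_tool --rows '[{"dx":0,"dy":0,"dz":0.01,"wx":0,"wy":0,"wz":0,"hand":20},{"dx":0,"dy":0,"dz":0.02,"wx":0,"wy":0,"wz":0,"hand":20},{"dx":0,"dy":0,"dz":0.03,"wx":0,"wy":0,"wz":0,"hand":20},{"dx":0,"dy":0,"dz":0.04,"wx":0,"wy":0,"wz":0,"hand":20},{"dx":0,"dy":0,"dz":0.04,"wx":0,"wy":0,"wz":0,"hand":20}]'

```text
clock: 10.8
eef_pos: [0.5734, -0.1851, 0.1232]
tool_rot: [0.976, 0.22, 0.001, 0.001]
ft_force: [1.6, -2.4, 4.9]
grip_width: 0.0283
grasp_force: 61.4
```

The table is seated again: same height as before the pull, with the tool pressing lightly. I'll let go gently and back off.

>>> drive_tool --rows '[{"dx":0,"dy":0,"dz":0,"wx":0,"wy":0,"wz":0,"hand":32},{"dx":0,"dy":0,"dz":0,"wx":0,"wy":0,"wz":0,"hand":40},{"dx":0,"dy":0,"dz":0,"wx":0,"wy":0,"wz":0,"hand":50},{"dx":0,"dy":0,"dz":0,"wx":0,"wy":0,"wz":0,"hand":60},{"dx":0,"dy":0,"dz":0,"wx":0,"wy":0,"wz":0,"hand":60},{"dx":0,"dy":0,"dz":0,"wx":0,"wy":0,"wz":0,"hand":60},{"dx":0,"dy":0,"dz":-0.2,"wx":0,"wy":0,"wz":0,"hand":60},{"dx":0,"dy":0,"dz":-0.6,"wx":0,"wy":0,"wz":0,"hand":60},{"dx":0,"dy":0,"dz":-1.1,"wx":0,"wy":0,"wz":0,"hand":60},{"dx":0,"dy":0,"dz":-1.7,"wx":0,"wy":0,"wz":0,"hand":60},{"dx":0,"dy":0,"dz":-2.2,"wx":0,"wy":0,"wz":0,"hand":60},{"dx":0,"dy":0,"dz":-2.4,"wx":0,"wy":0,"wz":0,"hand":60},{"dx":0,"dy":0,"dz":-2.4,"wx":0,"wy":0,"wz":0,"hand":60},{"dx":0,"dy":0,"dz":-2.4,"wx":0,"wy":0,"wz":0,"hand":60}]'

```text
clock: 12.2
eef_pos: [0.5725, -0.1847, 0.2412]
tool_rot: [0.976, 0.22, -0.001, -0.0]
ft_force: [-0.3, -0.7, 0.1]
grip_width: 0.0598
grasp_force: 0.0
```

```bash
python3 - <<'E'
from h import *
o=bot.get_obs(); print(o['clock'],o['eef_pos'],o['ft_force'])
a=cv2.imread('pics/side1.png')[125:215,250:340]
b=bot.camera('side')[125:215,250:340,::-1]
rz=lambda x:cv2.resize(x,(290,290),interpolation=cv2.INTER_CUBIC)
cv2.imwrite('pics/end.png',np.hstack([rz(a),rz(b)]))
E
```

```text
12.2 [ 0.57253123 -0.18470987  0.24115387] [-0.3145963  -0.73767016  0.05084528]
```

View pics/end.png

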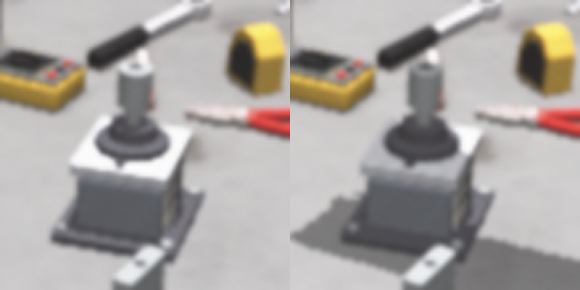

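The before and after crops match: the head is at the same pixels, the table is down and the gripper is clear.

```bash
python3 -c "
from workcell import bot
print(bot.job_done())"
```

```text
the job is handed in; nothing more can be done
None
```

The job is handed in: I pulled the round-headed pin up about 24.5 mm (about 10 N), held it for over a second, eased it back down seated and let go, without touching the bar-headed pin or the blue look-alike.

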